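# Screw the lid of the reference-sphere canister down snug

### The job

Close the canister that stands in the chuck: put the teal lid straight on its neck, marks in line, and screw it down clockwise until it goes snug on the orange seal ring. Stop there, do not force or overtighten it, then let go of it and leave the other things on the granite where they are.

Things in the scene. Friction and masses are not known exactly. Their poses are not given: they have to be found in the camera images.
- lid: Loose teal screw lid, about 130 g, standing on its skirt on the work surface, handle up. Origin: centre of its underside (lower edge of the skirt); z up, x along the handle as it starts. Skirt 69 mm outside, 63 mm inside diameter; the flat top lies 22 mm above the origin, the underside of that top 18 mm above it. It stays tight by friction when let go.
- grip (a point): Middle of the lid's black bar handle (white line along it), 37 mm above the lid's origin: 44 mm long (its x), 20 mm wide (its y: grip across this), from 22 to 52 mm above the lid's origin. The handle turns the lid through a torsion spring, 6 N m per rad: its lead over the lid's white mark shows the moment. Snug is a moment of 0.35 to 0.55 N m, a lead of about 0.08 rad.
- stud (a point): One of three steel studs inside the lid's skirt, 5 mm thick, pointing inward to a radius of 27 mm, at 0 (this one), 120 and 240 degrees from the lid's x axis; stud centres are 4 mm above the lid's origin.
- white_mark (a point): White mark on the edge of the lid's top over the stud at 0 degrees (lid +x, radius 34.5 mm); like marks at 120 and 240 degrees.
- canister: Fixed: steel three-jaw chuck (100 mm diameter, teal foot of 124 mm) holding an aluminium canister, 115 mm high in all. Origin: centre of the foot on the work surface, z up. The neck is 51 mm in diameter, with three ramps (a three-start thread) out to 60 mm; between them are three gaps for the lid's studs.
- red_mark (a point): Red mark on the canister (35 mm below the rim) and chuck at a gap, at 0 degrees from the canister's x axis; also at 120 and 240. With white marks over red ones (any of the three ways) the studs drop through the gaps, with 0.2 rad to spare clockwise, 0.4 rad anticlockwise; else the lid stays 3 to 12 mm too high, on the ramps.
- ramp (a point): Middle of one of three dark ramps on the neck. Turning the lid clockwise seen from above (yaw falling), its studs come under the ramps 0.3 rad from the marks and bite 0.4 to 1.1 rad from them, depending on the seal; then the ramps pull the lid down 5 mm per rad and the moment rises steadily, snug about 0.13 rad (handle: 0.2 rad) after the bite. Hard stop 1.4 rad from the marks.
- mouth (a point): Centre of the neck's rim, 115 mm above the work surface. An orange springy seal ring (44 mm diameter, 25 N per mm) stands 2.6 to 5.8 mm proud of it, differently each time. A lid let down with marks in line rests on the seal, its origin 12.2 to 15.4 mm below this point, and turns freely until the ramps bite. Snug is 8 to 22 N on the ramps; over 34 N spoils them.
- ring_gauge: Bystander, loose: steel ring gauge, 64 mm diameter, 22 mm high. Origin: centre of its underside.
- vblock: Bystander, loose: dark steel V-block, 60 x 44 mm, about 38 mm high. Origin: centre of its underside.
- stylus_box: Bystander, loose: grey stylus box with a yellow lid, 70 x 48 x 30 mm. Origin: centre of its underside.

How it is judged:
By the outcome, as a careful person would: the job done as asked, in the order asked, and still so for the second after the job is handed in, with the robot touching nothing.
It also fails if it takes over 64 s, if anything falls off the work surface, if the arm or the gripper's body presses on something with over 40 N, if the wrist force passes 120 N, or if a joint passes its speed limit or range.

### The arm

A 7-joint arm with a two-finger parallel gripper is mounted at the origin on the work surface. World frame = base frame: x ahead of the robot, y to its left, z up, the work surface at z = 0. Lengths are in m, angles in rad, forces in N, time in s.
With the tool pointing down it reaches from about 0.4 to 0.925 m from the base axis. Payload 5.6 kg.
Tool frame: the origin (TCP) lies midway between the tips of the shut fingers; the grasp point (between the pads) lies ctrl.hold_point_z behind it (ctrl.hold_point_z is the distance from the TCP to the grasp point, in m); z points along the fingers, y is the line along which they close (so a half turn about z gives the same grasp; the last joint's range is limited). The gripper opens to 85 mm and grips with 20 to 120 N. Pads are 22 mm wide; open, the fingers measure 114 mm over their backs; the gripper's body (76 mm by 85 mm) begins 54 mm behind the grasp point. The pads swing forward as they close: fully open they stand 13 mm farther back than shut.
Start: joints at [-1.201, 0.468, -0.012, 1.603, 0.006, 1.071, -0.056], TCP at [0.261, 0.595, 0.231] pointing down, gripper open.
Joint ranges: [-2.53, 2.53], [-0.31, 2.02], [-1.57, 1.55], [0.28, 2.44], [-1.29, 4.43], [0.15, 1.84], [-2.92, 2.92]. Speed limits (rad/s): [2.57, 2.57, 3.14, 3.14, 3.14, 3.14, 3.14].

### API

Orientations are given as a 3x3 rotation matrix whose columns are the frame's x, y, z axes.
In Python, from rig import ctrl gives the robot as it stands.
- The arm moves only by the tool move_arm, never from a script. Its argument "series" is a list of rows, each a list of 3 entries, a list of its own where there are three numbers: the shift along the tool's x, y, z in mm, then the turn about the tool's z in rad, then the closure in counts, from 0 (fully open) to 255 (shut). A call has 1 to 20 rows; each row is the pose to reach, as a shift and turn from the pose commanded when the call began, along the tool's axes at that moment; what a row does not reach only later rows make up. A row lasts 1/12 s, in which the tool goes at most 41.7 mm and 7.16 degrees, less where a joint would pass 70% of its speed; a pose out of reach is approached as far as the arm can. A call with a gripper value outside its range is refused whole. The fingers move at their own pace and stop on an object; "grip_force" is the grip in N (left out, the last holds). Time passes only in rows, so rows that repeat a pose let the fingers close. It gives the time, the measured TCP pose, the force, the opening and the grip force at its end, in the units of the state.
- ctrl.get_obs(): the state, without advancing time (a new reading comes with each control period).
- ctrl.capture(name): name is "side" or "top"; returns a dict with "frame" (400x640x3 uint8, blue, green, red), "fx", "fy", "cx", "cy" (pixels), "T" (4x4, takes a point from camera to world coordinates). Camera axes: x right, y down, z forward; pixel columns grow to the right and rows downward; lengths in m; the calibration is good to about 2 mm. A picture is of the moment at which its call begins. There is no depth.
- ctrl.sign_off(): hands the job in; it is judged then, once.
The state is a dict: "time": time; "q": joint angles; "joint_vel": joint speeds; "joint_torque": joint torques, N m; "position": TCP position; "tcp_rot": TCP orientation; "wrist_force": force on the tool from outside, world axes, zero at the start; "ft_torque": the same for the moment, N m; "grip_width": finger opening in m; "grip_force": force on a finger pad.
Only numpy, scipy, OpenCV 4.12 (cv2) and the standard library are available. Lean on these libraries where they do the work, as an engineer would, in place of code of your own. Each camera call takes 0.05 s, during which the arm holds its last target. There are 200 camera calls.

## Working session

There is one attempt and no reset: what is moved stays moved. The work goes in short steps, Python scripts to look and compute and a tool call to move; the robot and the scene stay as the last step left them, time stands still between calls to the robot, and variables do not carry over. Pictures are saved under pics/ and viewed, at most 10 in all, crops included, and the job is handed in when it is done.

Besides the shell and the picture viewer there is one more tool, called by a JSON object that holds its "name" and its "arguments", one argument or row to a line. move_arm: Moves the arm, as the interface text tells. Its arguments: {"type":"object","properties":{"series":{"type":"array","items":{"type":"array"}},"grip_force":{"type":"number"}},"required":["series"]}

```bash
mkdir -p pics
cat > h.py <<'E'
import numpy as np, cv2
from rig import ctrl
def px(c,p):
    T=np.linalg.inv(c["T"]); q=T[:3,:3]@np.array(p)+T[:3,3]; return np.array([c["fx"]*q[0]/q[2]+c["cx"],c["fy"]*q[1]/q[2]+c["cy"]])
def at_z(c,uv,z):
    d=c["T"][:3,:3]@np.array([(uv[0]-c["cx"])/c["fx"],(uv[1]-c["cy"])/c["fy"],1]); o=c["T"][:3,3]; return o+d*(z-o[2])/d[2]
E
python3 - <<'E'
from h import *
for n in("top","side"):
    c=ctrl.capture(n); cv2.imwrite(f"pics/{n}0.png",c["frame"]); print(n,c["fx"],c["cx"],c["cy"],c["T"].round(3).tolist())
o=ctrl.get_obs(); print({k:np.round(v,3).tolist() for k,v in o.items()}, ctrl.hold_point_z)
E
```

```text
top 377.47714334689965 318.28227916260727 196.7436304233976 [[-0.038, -0.97, 0.239, 0.386], [-0.999, 0.037, -0.007, -0.011], [-0.002, -0.239, -0.971, 0.771], [0.0, 0.0, 0.0, 1.0]]
side 403.48620315795256 314.8648168879617 214.03590418893484 [[0.746, -0.497, 0.444, 0.2], [-0.666, -0.552, 0.501, -0.384], [-0.004, -0.67, -0.743, 0.666], [0.0, 0.0, 0.0, 1.0]]
{'time': 0.1, 'q': [-1.201, 0.468, -0.012, 1.604, 0.006, 1.071, -0.056], 'joint_vel': [0.0, -0.002, 0.001, -0.002, 0.001, 0.001, -0.0], 'joint_torque': [0.001, -53.351, 0.022, -25.196, 0.011, 0.004, -0.0], 'position': [0.261, 0.595, 0.23], 'tcp_rot': [[-0.916, 0.401, -0.001], [0.401, 0.916, -0.002], [-0.0, -0.002, -1.0]], 'wrist_force': [-0.701, -0.771, 0.245], 'ft_torque': [0.034, -0.012, 0.001], 'grip_force': 0.0, 'grip_width': 0.085} 0.0187
```

View pics/top0.png

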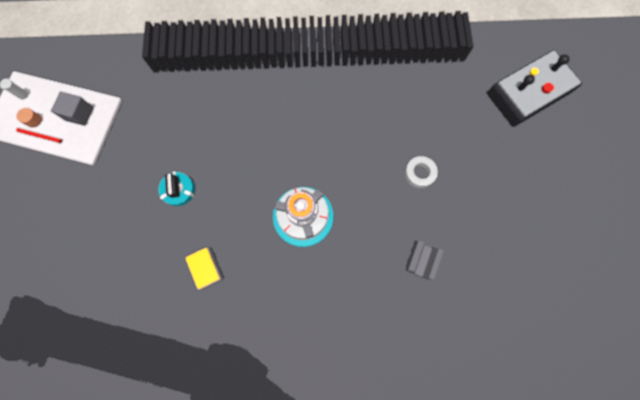

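View pics/side0.png

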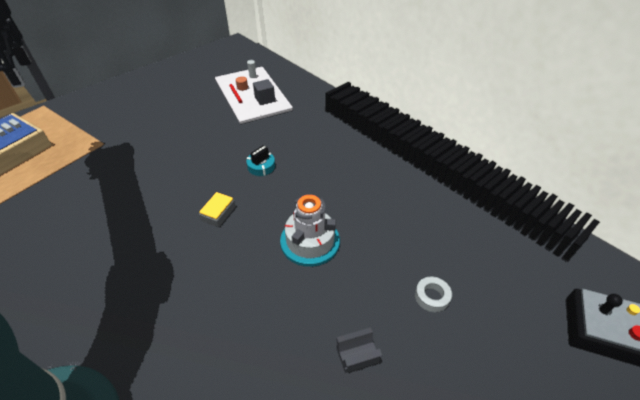

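The top view shows the lid at about (176,187), the canister mouth at (301,205), the box at (203,268), the gauge at (422,171) and the V-block at (425,260). The side view shows the lid at (261,160) and the mouth at (309,203). I'll enlarge the lid and canister.

Run:
```python
from h import *
t=cv2.imread("pics/top0.png"); s=cv2.imread("pics/side0.png")
f=lambda im,u,v,w=50,h=37: cv2.resize(im[v-h:v+h,u-w:u+w],(400,296),interpolation=cv2.INTER_CUBIC)
cv2.imwrite("pics/crop1.png",np.vstack([np.hstack([f(t,176,187),f(t,302,214)]),np.hstack([f(s,261,160),f(s,310,230)])]))
ct=ctrl.capture("top")
print(at_z(ct,(176,187),.022),at_z(ct,(301,205),.117),at_z(ct,(303,216),.0),at_z(ct,(203,268),.03))
```

```text
[0.60292509 0.27507504 0.022     ] [0.53366023 0.01501172 0.117     ] [0.5364286  0.01620917 0.        ] [0.43576063 0.21132209 0.03      ]
```

View pics/crop1.png

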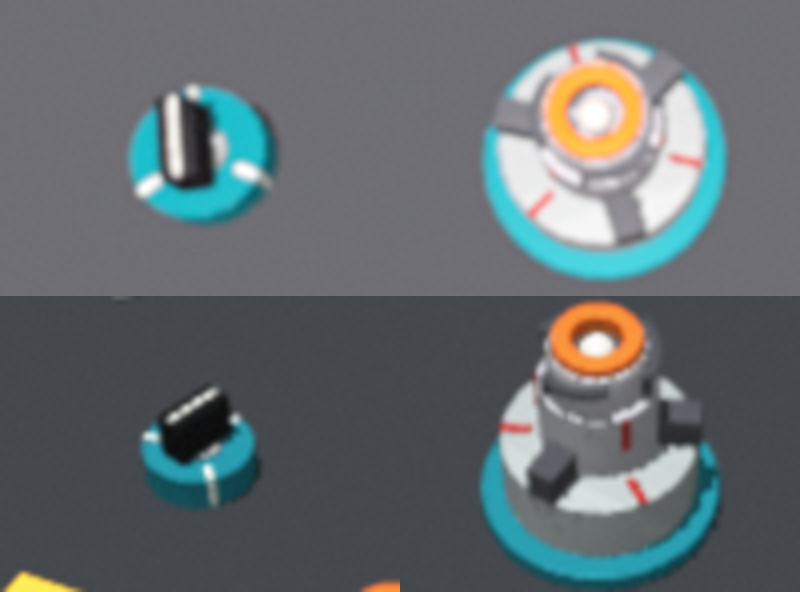

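The enlarged crop shows the lid marks (top view) near crop points (193,88), (140,193) and (262,178), with the handle line pointing to the first. The chuck's red marks are at (574,54), (541,205) and (686,160) in the top view, and (515,428) and (637,491) in the side view. I'll fit both poses from both cameras.

Run:
```python
from h import *
from scipy.optimize import least_squares as L
ct,cs=ctrl.capture("top"),ctrl.capture("side")
P=lambda x,y,r,a,z:(x+r*np.cos(a),y+r*np.sin(a),z)
A=2*np.pi/3
cv=lambda o,l:[np.array(o)+np.array(p)/4 for p in l]
lt=cv((126,150),[(193,88),(140,193),(262,178)]); ls=cv((211,123),[(237,121),(147,140),(208,172)])
def lid(p,both=True):
    r=[px(ct,P(p[0],p[1],.0345,p[2]+i*A,.022))-lt[i] for i in range(3)]
    r+=[px(cs,P(p[0],p[1],.0345,p[2]+i*A,.022))-ls[i] for i in range(3)]
    return np.ravel(r)
s=L(lid,[.603,.275,0.]);print(s.x,s.fun.round(1))
h=[at_z(ct,q,.052) for q in cv((126,150),[(177,178),(172,97)])];d=h[1]-h[0];print("handle",(h[0]+h[1])/2,np.hypot(*d[:2]),np.arctan2(d[1],d[0]))
h=[at_z(cs,q,.052) for q in cv((211,123),[(168,126),(217,92)])];d=h[1]-h[0];print("handle",(h[0]+h[1])/2,np.hypot(*d[:2]),np.arctan2(d[1],d[0]))
kt=cv((252,177),[(174,54),(141,205),(286,160)]); ks=cv((260,193),[(115,132),(237,195)])
mt=cv((252,177),[(194,110)])[0]; ms=cv((260,193),[(197,42)])[0]
# top marks: 0 up, 1 left-down, 2 right. side: left mark, front mark
best=None
for i,j in((1,2),(0,1),(2,0),(0,2),(1,0),(2,1)):
    f=lambda p:np.ravel([px(ct,P(p[0],p[1],p[3],p[2]+k*A,p[4]))-kt[k] for k in range(3)]+[px(cs,P(p[0],p[1],p[3],p[2]+i*A,p[4]))-ks[0],px(cs,P(p[0],p[1],p[3],p[2]+j*A,p[4]))-ks[1],px(ct,(p[0],p[1],.119))-mt,px(cs,(p[0],p[1],.119))-ms])
    s=L(f,[.535,.015,.2,.042,.05])
    if best is None or s.cost<best[0]: best=(s.cost,i,j,s.x,s.fun.round(1))
print(best)
R=ctrl.get_obs()["tcp_rot"]; print(np.arctan2(R[1][1],R[0][1]))
```

```text
[0.60266468 0.27539008 0.10984922] [ 0.6 -0.7  0.7 -1.  -0.6 -1.4 -0.8 -0.4 -2.  -0.2 -0.6  2.5]
handle [0.600284   0.27653104 0.052     ] 0.042137142578978784 0.11457330083244927
handle [0.60444191 0.27252684 0.052     ] 0.04129269574624081 0.1493407933578348
(np.float64(4.633906355439667), 1, 2, array([0.53607754, 0.01482544, 0.27195317, 0.04288847, 0.04897105]), array([ 0.8,  0.7,  0.4, -0.8,  0.7, -1. , -1.5,  0.2, -0.6,  0.1,  0.5,
       -1.1, -1.2, -0.8]))
1.1579223601646023
```

{"name": "move_arm", "arguments": {
  "series": [
    [[-441,-156,100],-0.53,0],
    [[-441,-156,100],-0.53,0],
    [[-441,-156,100],-0.53,0],
    [[-441,-156,100],-0.53,0],
    [[-441,-156,100],-0.53,0],
    [[-441,-156,100],-0.53,0],
    [[-441,-156,100],-0.53,0],
    [[-441,-156,100],-0.53,0],
    [[-441,-156,100],-0.53,0],
    [[-441,-156,100],-0.53,0],
    [[-441,-156,100],-0.53,0],
    [[-441,-156,100],-0.53,0],
    [[-441,-156,100],-0.53,0],
    [[-441,-156,100],-0.53,0],
    [[-441,-156,100],-0.53,0],
    [[-441,-156,100],-0.53,0],
    [[-441,-156,100],-0.53,0]
  ],
  "grip_force": 40
}}

```text
time: 1.67
position: [0.6011, 0.2775, 0.1317]
tcp_rot: [[-0.993, -0.12, 0.0], [-0.12, 0.993, 0.001], [-0.0, 0.001, -1.0]]
wrist_force: [-0.3, 0.0, -0.2]
grip_width: 0.0852
grip_force: 0.0
```

{"name": "move_arm", "arguments": {
  "series": [
    [[-1,-2.5,35],0,0],
    [[-1,-2.5,65],0,0],
    [[-1,-2.5,90],0,0],
    [[-1,-2.5,105],0,0],
    [[-1,-2.5,105],0,0],
    [[-1,-2.5,105],0,100],
    [[-1,-2.5,105],0,255],
    [[-1,-2.5,105],0,255],
    [[-1,-2.5,105],0,255],
    [[-1,-2.5,105],0,255],
    [[-1,-2.5,105],0,255],
    [[-1,-2.5,105],0,255],
    [[-1,-2.5,105],0,255],
    [[-1,-2.5,105],0,255]
  ],
  "grip_force": 60
}}

```text
time: 2.83
position: [0.6042, 0.2736, 0.0277]
tcp_rot: [[-0.993, -0.117, 0.002], [-0.117, 0.993, 0.001], [-0.002, 0.001, -1.0]]
wrist_force: [-1.1, -0.3, 6.5]
grip_width: 0.019
grip_force: 59.0
```

{"name": "move_arm", "arguments": {
  "series": [
    [[0,0,-30],0,255],
    [[0,0,-70],0,255],
    [[0,0,-110],0,255],
    [[10,-25,-140],0,255],
    [[20,-50,-150],0,255],
    [[30,-76,-150],-0.05,255],
    [[40,-102,-150],-0.1,255],
    [[52,-132,-150],-0.15,255],
    [[64,-163,-150],-0.15,255],
    [[76,-194,-150],-0.15,255],
    [[86,-220,-150],-0.15,255],
    [[94,-240,-150],-0.15,255],
    [[97.5,-249,-150],-0.15,255],
    [[97.5,-249,-150],-0.15,255],
    [[97.5,-249,-150],-0.15,255],
    [[97.5,-249,-150],-0.15,255],
    [[97.5,-249,-150],-0.15,255]
  ]
}}

```text
time: 4.25
position: [0.5361, 0.0166, 0.1762]
tcp_rot: [[-0.964, -0.267, 0.0], [-0.267, 0.964, 0.001], [-0.0, 0.001, -1.0]]
wrist_force: [-0.3, 0.1, -0.7]
grip_width: 0.019
grip_force: 58.9
```

Run:
```python
from h import *
f=lambda im,u,v,w=50,h=74: cv2.resize(im[v-h:v+h,u-w:u+w],(400,592),interpolation=cv2.INTER_CUBIC)
I=[]
for n in("top","side"):
    c=ctrl.capture(n); cv2.imwrite(f"pics/{n}2.png",c["frame"]); u,v=px(c,(.536,.015,.12)).astype(int); print(n,u-50,v-74); I.append(f(c["frame"],u,v))
cv2.imwrite("pics/crop2.png",np.hstack(I)); o=ctrl.get_obs(); print(o["position"],o["wrist_force"],o["ft_torque"])
```

```text
top 250 129
side 257 128
[0.53590358 0.01601928 0.17613731] [ 0.4813051   0.35883519 -0.68225874] [ 0.04204585  0.02325646 -0.00385396]
```

View pics/crop2.png

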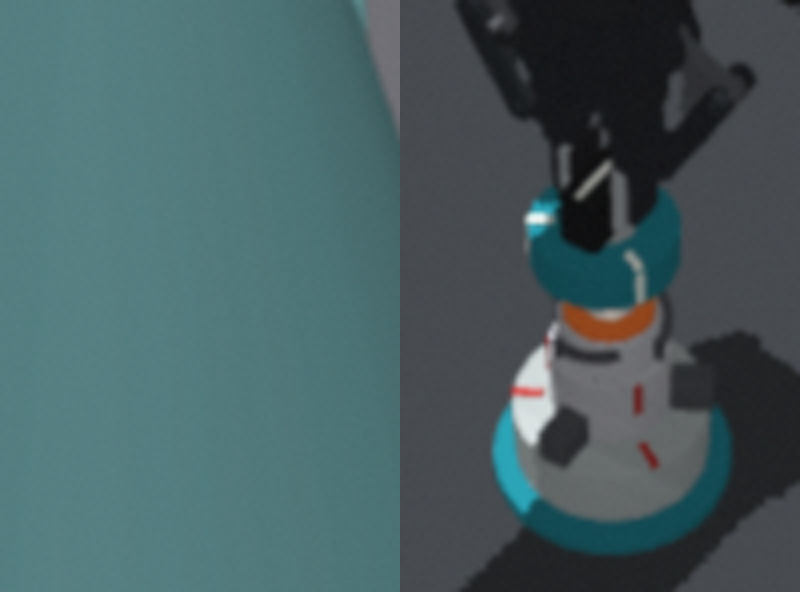

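The side view shows the lid hanging over the neck. Its skirt spans crop u 529–682, with white marks at (530,218) and (630,255)–(641,302), and red marks at (638,398) and (648,456). I'll compare these with the predicted positions.

Run:
```python
from h import *
c=ctrl.capture("side"); o=np.array([257,128])
g=lambda p:((px(c,p)-o)*4+[400,0]).round(1)
th=np.linspace(0,2*np.pi,180)
def circ(x,y,r,z):
    q=np.array([g((x+r*np.cos(a),y+r*np.sin(a),z)) for a in th]); return q.min(0),q.max(0)
x,y=.536,.015
print("foot",circ(x,y,.062,0),"\nseal",circ(x,y,.022,.119))
X,Y,_=ctrl.get_obs()["position"]; z=.1484
print("lidbot",circ(X,Y,.0345,z),"\nlidtop",circ(X,Y,.0345,z+.022))
for a in(.267,.267-2.094,.267+2.094):
  print(a,"lid top",g((X+.0345*np.cos(a),Y+.0345*np.sin(a),z+.022)),"bot",g((X+.0345*np.cos(a),Y+.0345*np.sin(a),z)))
for a in(.272-2.094,.272+2.094): print("red",g((x+.0429*np.cos(a),y+.0429*np.sin(a),.049)), g((x+.02*np.cos(a),y+.02*np.sin(a),.08)))
print("dpx per 10mm x,y,z",[(g(np.array([x,y,.15])+d)-g((x,y,.15))) for d in np.eye(3)*.01])
```

```text
foot (array([489. , 366.6]), array([726.4, 554.2])) 
seal (array([556.9, 265.3]), array([650.9, 333.4]))
lidbot (array([525.7, 201.5]), array([677.5, 308.6])) 
lidtop (array([523.1, 166.3]), array([678.3, 273.6]))
0.267 lid top [642.6 174.3] bot [642.5 209.5]
-1.827 lid top [636.2 267.2] bot [636.3 302.3]
2.3609999999999998 lid top [523.4 215.7] bot [526.  250.9]
red [646.1 455.3] [624.1 381.8]
red [520.8 392.5] [564.2 352.8]
dpx per 10mm x,y,z [array([ 16.5, -10.3]), array([-14.4, -11.4]), array([ -0.4, -15.8])]
```

{"name": "move_arm", "arguments": {
  "series": [
    [[-0.3,-0.8,10],-0.05,255],
    [[-0.3,-0.8,20],-0.05,255],
    [[-0.3,-0.8,30],-0.05,255],
    [[-0.3,-0.8,33],-0.05,255],
    [[-0.3,-0.8,36],-0.05,255],
    [[-0.3,-0.8,36],-0.05,255],
    [[-0.3,-0.8,36],-0.05,255]
  ]
}}

```text
time: 4.98
position: [0.5363, 0.0138, 0.1403]
tcp_rot: [[-0.95, -0.312, -0.0], [-0.312, 0.95, -0.0], [0.0, 0.0, -1.0]]
wrist_force: [0.4, 0.3, -1.3]
grip_width: 0.0189
grip_force: 58.9
```

{"name": "move_arm", "arguments": {
  "series": [
    [[0,0,2],0,255],
    [[0,0,4],0,255],
    [[0,0,6],0,255],
    [[0,0,8],0,255],
    [[0,0,8],0,255]
  ]
}}

```text
time: 5.4
position: [0.5363, 0.014, 0.1321]
tcp_rot: [[-0.95, -0.312, 0.0], [-0.312, 0.95, 0.0], [-0.0, 0.0, -1.0]]
wrist_force: [-0.7, 0.9, -1.7]
grip_width: 0.0188
grip_force: 58.9
```

{"name": "move_arm", "arguments": {
  "series": [
    [[0,0,1],0,255],
    [[0,0,2],0,255],
    [[0,0,2],0,255]
  ]
}}

```text
time: 5.65
position: [0.5364, 0.014, 0.1303]
tcp_rot: [[-0.95, -0.312, 0.0], [-0.312, 0.95, 0.0], [-0.0, 0.0, -1.0]]
wrist_force: [0.0, 1.3, -0.2]
grip_width: 0.0188
grip_force: 58.9
```

{"name": "move_arm", "arguments": {
  "series": [
    [[0,0,0.7],0,255],
    [[0,0,1.3],0,255],
    [[0,0,1.3],0,255]
  ]
}}

```text
time: 5.9
position: [0.5365, 0.014, 0.1299]
tcp_rot: [[-0.95, -0.312, 0.001], [-0.312, 0.95, 0.0], [-0.001, 0.0, -1.0]]
wrist_force: [-2.7, 1.6, 7.1]
grip_width: 0.0187
grip_force: 60.0
```

{"name": "move_arm", "arguments": {
  "series": [
    [[0,0,-0.5],0,255],
    [[0,0,-0.5],0.05,255],
    [[0,0,-0.5],0.1,255],
    [[0,0,-0.5],0.15,255],
    [[0,0,-0.5],0.2,255],
    [[0,0,-0.5],0.25,255],
    [[0,0,-0.5],0.3,255],
    [[0,0,-0.5],0.34,255],
    [[0,0,-0.5],0.34,255]
  ]
}}

```text
time: 6.65
position: [0.5367, 0.0138, 0.1301]
tcp_rot: [[-1.0, 0.024, 0.001], [0.024, 1.0, -0.0], [-0.001, -0.0, -1.0]]
wrist_force: [-0.1, 0.9, 3.9]
grip_width: 0.0191
grip_force: 59.6
```

```bash
cat > st.py <<'E'
from h import *
o=ctrl.get_obs(); R=np.array(o["tcp_rot"]); print(o["time"],"yaw",np.arctan2(-R[1,0],-R[0,0]).round(4),"M",np.round(o["ft_torque"],3),"F",np.round(o["wrist_force"],1),"p",np.round(o["position"],4),"tau7",np.round(o["joint_torque"][6],3))
E
python3 st.py
```

```text
6.65 yaw -0.0237 M [0.126 0.089 0.012] F [-0.1  0.9  3.9] p [0.5367 0.0138 0.1301] tau7 -0.392
```

{"name": "move_arm", "arguments": {
  "series": [
    [[0,0,0],0.03,255],
    [[0,0,0],0.06,255],
    [[0,0,0],0.1,255],
    [[0,0,0],0.1,255]
  ]
}}

```text
time: 6.98
position: [0.5367, 0.0136, 0.13]
tcp_rot: [[-0.992, 0.122, 0.001], [0.122, 0.992, -0.0], [-0.001, -0.0, -1.0]]
wrist_force: [-0.6, -0.7, 4.2]
grip_width: 0.0188
grip_force: 59.7
```

```bash
python3 st.py
```

```text
6.9833 yaw -0.1227 M [0.048 0.07  0.006] F [-0.6 -0.7  4.2] p [0.5367 0.0136 0.13  ] tau7 -0.376
```

{"name": "move_arm", "arguments": {
  "series": [
    [[0,0,0],0.03,255],
    [[0,0,0],0.06,255],
    [[0,0,0],0.1,255],
    [[0,0,0],0.1,255]
  ]
}}

```text
time: 7.32
position: [0.5367, 0.0136, 0.13]
tcp_rot: [[-0.975, 0.221, 0.001], [0.221, 0.975, -0.0], [-0.001, 0.0, -1.0]]
wrist_force: [-0.2, 0.1, 4.6]
grip_width: 0.0192
grip_force: 59.7
```

```bash
python3 st.py
```

```text
7.3167 yaw -0.2225 M [0.032 0.038 0.027] F [-0.2  0.1  4.6] p [0.5367 0.0136 0.13  ] tau7 -0.357
```

{"name": "move_arm", "arguments": {
  "series": [
    [[0,0,0],0.03,255],
    [[0,0,0],0.06,255],
    [[0,0,0],0.06,255]
  ]
}}

```text
time: 7.57
position: [0.5367, 0.0137, 0.1299]
tcp_rot: [[-0.961, 0.278, 0.001], [0.278, 0.961, -0.0], [-0.001, 0.0, -1.0]]
wrist_force: [-0.2, 0.2, 5.4]
grip_width: 0.019
grip_force: 59.7
```

```bash
python3 st.py
```

```text
7.5667 yaw -0.2817 M [ 0.012 -0.018  0.076] F [-0.2  0.2  5.4] p [0.5367 0.0137 0.1299] tau7 -0.329
```

{"name": "move_arm", "arguments": {
  "series": [
    [[0,0,0],0.03,255],
    [[0,0,0],0.06,255],
    [[0,0,0],0.06,255]
  ]
}}

```text
time: 7.82
position: [0.5366, 0.0138, 0.1299]
tcp_rot: [[-0.942, 0.335, 0.001], [0.335, 0.942, -0.0], [-0.001, 0.0, -1.0]]
wrist_force: [0.6, 0.3, 4.8]
grip_width: 0.0187
grip_force: 59.7
```

```bash
python3 st.py
```

```text
7.8167 yaw -0.3413 M [ 0.091 -0.029  0.126] F [0.6 0.3 4.8] p [0.5366 0.0138 0.1299] tau7 -0.384
```

{"name": "move_arm", "arguments": {
  "series": [
    [[0,0,0],0.03,255],
    [[0,0,0],0.06,255],
    [[0,0,0],0.06,255]
  ]
}}

```text
time: 8.07
position: [0.5365, 0.0139, 0.1297]
tcp_rot: [[-0.921, 0.39, 0.001], [0.39, 0.921, -0.0], [-0.001, 0.0, -1.0]]
wrist_force: [0.4, 0.7, 4.9]
grip_width: 0.0188
grip_force: 59.7
```

```bash
python3 st.py
```

```text
8.0667 yaw -0.4009 M [ 0.163 -0.013  0.102] F [0.4 0.7 4.9] p [0.5365 0.0139 0.1297] tau7 -0.457
```

{"name": "move_arm", "arguments": {
  "series": [
    [[0,0,0],0.02,255],
    [[0,0,0],0.04,255],
    [[0,0,0],0.04,255]
  ]
}}

```text
time: 8.32
position: [0.5365, 0.0139, 0.1296]
tcp_rot: [[-0.903, 0.429, 0.001], [0.429, 0.903, 0.0], [-0.001, 0.0, -1.0]]
wrist_force: [1.2, 1.1, 5.5]
grip_width: 0.0189
grip_force: 59.7
```

```bash
python3 st.py
```

```text
8.3167 yaw -0.443 M [ 0.225 -0.106  0.232] F [1.2 1.1 5.5] p [0.5365 0.0139 0.1296] tau7 -0.419
```

```bash
cat > av.py <<'E'
from h import *
m=[];f=[]
for i in range(6):
    ctrl.capture("side"); o=ctrl.get_obs(); m.append(o["ft_torque"]);f.append(o["wrist_force"])
R=np.array(o["tcp_rot"]);print(o["time"],"yaw",np.arctan2(-R[1,0],-R[0,0]).round(4),"Mz",np.array(m)[:,2].round(3),np.mean(m,0).round(3),"F",np.mean(f,0).round(1),o["position"].round(4))
E
python3 av.py
```

```text
8.6167 yaw -0.4421 Mz [0.248 0.223 0.302 0.203 0.301 0.212] [ 0.217 -0.126  0.248] F [0.6 1.1 5.1] [0.5365 0.0139 0.1296]
```

{"name": "move_arm", "arguments": {
  "series": [
    [[0,0,0],0.02,255],
    [[0,0,0],0.04,255],
    [[0,0,0],0.04,255]
  ]
}}

```text
time: 8.87
position: [0.5364, 0.014, 0.1296]
tcp_rot: [[-0.886, 0.465, 0.0], [0.465, 0.886, 0.0], [-0.0, 0.0, -1.0]]
wrist_force: [1.3, -0.1, 4.1]
grip_width: 0.0191
grip_force: 59.7
```

```bash
python3 av.py
```

```text
9.1667 yaw -0.4825 Mz [0.334 0.344 0.321 0.317 0.273 0.336] [ 0.291 -0.207  0.321] F [1.  1.2 4.9] [0.5364 0.0139 0.1295]
```

{"name": "move_arm", "arguments": {
  "series": [
    [[0,0,-0.3],0,255],
    [[0,0,-0.6],0.01,255],
    [[0,0,-0.6],0.02,255],
    [[0,0,-0.6],0.02,255]
  ]
}}

```text
time: 9.5
position: [0.5363, 0.0139, 0.1297]
tcp_rot: [[-0.876, 0.482, 0.0], [0.482, 0.876, -0.0], [-0.0, -0.0, -1.0]]
wrist_force: [4.1, 2.1, -1.9]
grip_width: 0.0193
grip_force: 58.9
```

```bash
python3 av.py
```

```text
9.8 yaw -0.5027 Mz [0.411 0.414 0.439 0.405 0.437 0.37 ] [ 0.471 -1.003  0.412] F [ 4.4  2.  -3.8] [0.5363 0.0139 0.1298]
```

{"name": "move_arm", "arguments": {
  "series": [
    [[0,0,0.2],0.01,255],
    [[0,0,0.3],0.015,255],
    [[0,0,0.3],0.015,255]
  ]
}}

```text
time: 10.05
position: [0.5362, 0.0139, 0.1297]
tcp_rot: [[-0.869, 0.495, 0.0], [0.495, 0.869, 0.0], [-0.0, 0.0, -1.0]]
wrist_force: [4.0, 1.8, -2.7]
grip_width: 0.0185
grip_force: 58.8
```

```bash
python3 av.py
python3 - <<'E'
from h import *
c=ctrl.capture("side"); u,v=px(c,(.536,.015,.11)).astype(int); print(u-40,v-30)
cv2.imwrite("pics/crop3.png",cv2.resize(c["frame"][v-30:v+30,u-40:u+40],(800,600),interpolation=cv2.INTER_CUBIC))
E
```

```text
10.35 yaw -0.5177 Mz [0.432 0.505 0.535 0.456 0.458 0.44 ] [ 0.561 -0.971  0.471] F [ 4.2  2.1 -3.4] [0.5362 0.0139 0.1297]
268 175
```

View pics/crop3.png

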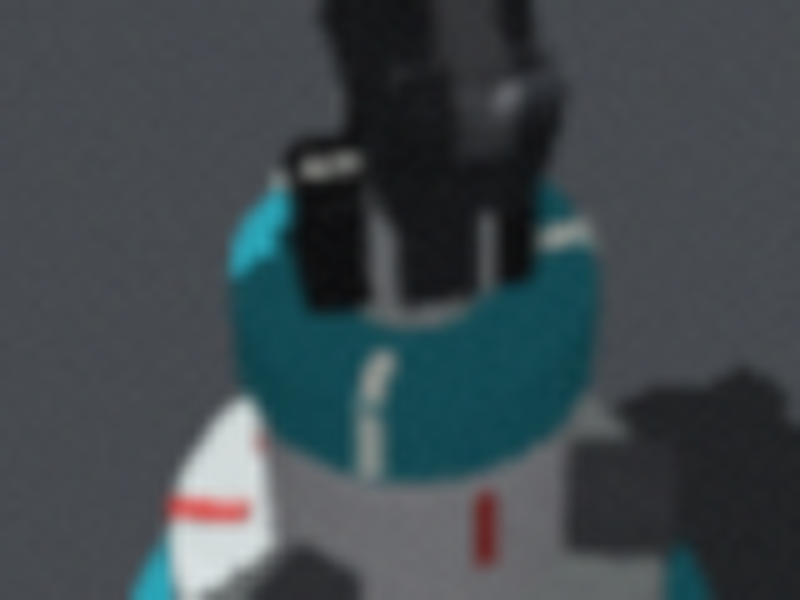

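The side view shows the lid seated level. Its front white mark at crop (370,470) is clockwise of the red mark at (485,525), and the moment is about 0.47 N m with almost no push. I'll release it now.

{"name": "move_arm", "arguments": {
  "series": [
    [[0,0,0],0,180],
    [[0,0,0],0,120],
    [[0,0,0],0,60],
    [[0,0,0],0,20],
    [[0,0,0],0,0],
    [[0,0,0],0,0],
    [[0,0,0],0,0],
    [[0,0,0],0,0],
    [[0,0,-10],0,0],
    [[0,0,-40],0,0],
    [[0,0,-75],0,0],
    [[0,0,-110],0,0],
    [[40,0,-120],0,0],
    [[80,0,-120],0,0],
    [[120,0,-120],0,0],
    [[120,0,-120],0,0],
    [[120,0,-120],0,0]
  ]
}}

```text
time: 11.82
position: [0.4308, 0.0743, 0.2509]
tcp_rot: [[-0.87, 0.492, 0.002], [0.492, 0.87, 0.001], [-0.001, 0.002, -1.0]]
wrist_force: [0.7, -0.8, 0.3]
grip_width: 0.0854
grip_force: 0.0
```

```bash
python3 st.py
python3 - <<'E'
from h import *
I=[]
for n in("top","side"):
    c=ctrl.capture(n); u,v=px(c,(.536,.015,.11)).astype(int); print(n,u-40,v-50)
    I.append(cv2.resize(c["frame"][v-50:v+50,u-40:u+40],(400,500),interpolation=cv2.INTER_CUBIC))
cv2.imwrite("pics/crop4.png",np.hstack(I))
E
```

```text
11.8167 yaw -0.5147 M [-0.009 -0.054  0.044] F [ 0.7 -0.8  0.3] p [0.4308 0.0743 0.2509] tau7 -0.098
top 261 154
side 268 155
```

View pics/crop4.png

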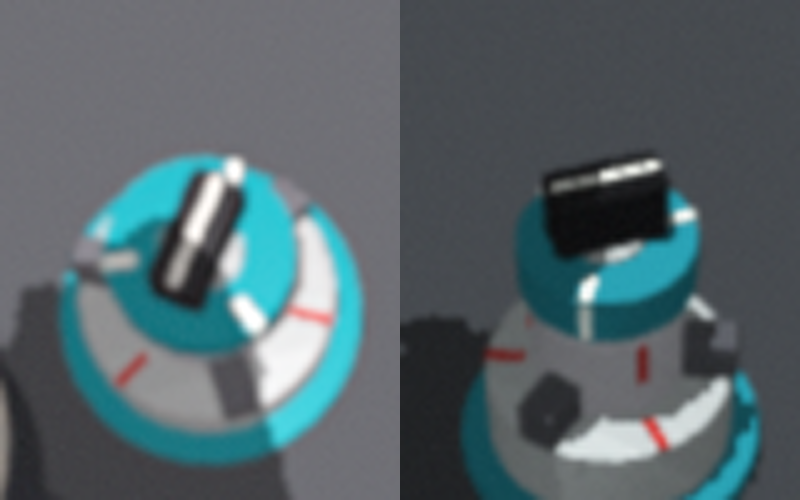

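The lid sits level and snug, and the handle has relaxed back over its mark at crop (233,170). The gripper is clear and the bystanders were not approached.

```bash
python3 -c "
from rig import ctrl
print(ctrl.sign_off())"
```

```text
the job is handed in; nothing more can be done
None
```

The lid is screwed onto the canister to about 0.45 N m, inside the 0.35–0.55 snug range, and released with the gripper clear; the job was handed in at about 12 s with no verdict shown.

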